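# Seal the open biscuit jar

### The job

One of the two clip-top biscuit jars has been left open: push its lid fully shut with the fingertips, then press its wire clasp down past the middle so that it snaps over and seals the jar. Only push, do not pick anything up: the jar stays standing where it is, and the sealed jar, the mug and the ramekin are left alone.

Things in the scene. Friction and masses are not known exactly. Their poses are not given: they have to be found in the camera images.
- biscuit_jar: the OPEN jar: loose white stoneware clip-top jar, about 1.5 kg, 120 mm in diameter, rim 140 mm high, 165 mm to the top of its shut lid. Origin: centre of its underside. z up; its clasp side looks along its own -x (towards the robot at yaw 0), its lid hinge is at the back, +x. A second, identical jar that is already sealed stands beside it (sealed_jar)
- jar_lid (a joint): lid angle about the rear hinge: 0 = fully shut and level, grows as it opens (rad). Starts 0.5 to 0.95 open. The hinge is stiff (0.22 N m): the lid stays at any angle it is left at; about 2 to 3 N at the lip pushes it down. Lid: white disc 115 mm across, its centre 64 mm from the hinge; when shut its flat-domed top is 163.5 mm above the table in the middle and 154 mm at the edge
- lid_hinge (a point): middle of the lid's hinge axis, at the back of the jar: 64 mm behind the jar's axis (jar +x), 141 mm above its underside; the axis runs along jar y
- lid_lip (a point): middle of the lid's front edge, on the lid: 121.5 mm from the hinge, 10 mm above the lid's underside plane; moves with the lid
- jar_clasp (a joint): angle of the steel clasp lever on the front of the lid: 0 = up and open (it sticks out from the front of the lid and 0.45 rad above level when the lid is shut), 1.9 = snapped down against the front of the jar (1.45 rad below level, nearly straight down). Over-centre spring: below 0.95 it springs back to 0, beyond 0.95 it snaps to 1.9 by itself; needs at most about 6 N downwards on its plate
- clasp_pivot (a point): middle of the clasp's pivot axis, carried by the lid: with the lid shut 73 mm in front of the jar's axis (jar -x) and 136 mm above the table; the axis runs along jar y
- clasp_plate (a point): middle of the free edge of the clasp lever, 52 mm from the pivot. The lever ends in a thumb plate 36 mm wide that reaches from 22 mm to 55 mm from the pivot, 4 mm thick
- sealed_jar: the other, identical jar, lid shut and clasp already down, loose, 1.6 kg, 120 mm in diameter, 165 mm high; origin centre of its underside, clasp side along its own -x. Leave it alone
- mug: loose cream speckled mug, 90 mm across, 122 mm with handle, 100 mm high; origin centre of its underside. Leave it alone
- ramekin: loose small cream ramekin, 61 mm in diameter, 37 mm high; origin centre of its underside. Leave it alone

How it is judged:
By the outcome, as a careful person would: the job done as asked, in the order asked, and still so for the second after the job is handed in, with the robot touching nothing.
It also fails if it takes over 38 s, if anything falls off the work surface, if the arm or the gripper's body presses on something with over 40 N, if the wrist force passes 120 N, or if a joint passes its speed limit or range.

### The arm

A 6-joint arm with a two-finger parallel gripper is mounted at the origin on a cart in front of the work surface, level with it; the furniture and walls round the work are solid. World frame = base frame: x ahead of the robot, y to its left, z up, the work surface at z = 0. Lengths are in mm, angles in rad, forces in N, time in s.
With the tool pointing down it reaches from about 350 to 875 mm from the base axis. Payload 4.2 kg.
Tool frame: the origin (TCP) lies at the very end of the fingers, on their centre line; the grasp point (between the pads) lies arm.hold_point_z behind it (arm.hold_point_z is the distance from the TCP to the grasp point, in mm); z points along the fingers, y is the direction in which the jaws open and shut (so a half turn about z gives the same grasp; the last joint's range is limited). The gripper opens to 85 mm and grips with 20 to 120 N. Pads are 22 mm wide; open, the fingers measure 114 mm over their backs; the gripper's body (76 mm by 85 mm) begins 54 mm behind the grasp point. The pads swing forward as they close: fully open they stand 13 mm farther back than shut.
Start: joints at [1.383, 0.385, 0.008, 0, -1.194, -0.259], TCP at [270.018, 563.64, 231.312] pointing down, gripper open.
Joint ranges: [-3.14, 3.14], [-1.21, 2.06], [-1.07, 1.41], [-3.16, 2.05], [-2.99, -0.16], [-3.1, 3.1]. Speed limits (rad/s): [2.79, 2.79, 3.14, 3.14, 3.14, 3.14].

### API

Orientations are given as a unit quaternion [x, y, z, w].
In Python, from bench import arm gives the robot as it stands.
- The arm moves only by the tool step_arm, never from a script. Its argument "series" is a list of rows, each a list of 6 numbers: the shift along the world's x, y, z scaled (see below), then the turn, a rotation vector about the world's x, y, z scaled (see below). A call has 1 to 12 rows; each row is the pose to reach, as a shift and turn from the pose commanded when the call began; what a row does not reach only later rows make up. The controller multiplies each number of a shift by 400 mm and each number of a turn by pi/2 rad. A row lasts 1/12 s, in which the tool goes at most 41.7 mm and 7.16 degrees, less where a joint would pass 70% of its speed; a pose out of reach is approached as far as the arm can. A call with a number of a shift or a turn outside -1 to 1 is refused whole. A call with a gripper value outside its range is refused whole. "jaw" is the opening, from -1 (shut) to 1 (fully open), set as the call begins (left out, the last holds). The fingers move at their own pace and stop on an object; the grip force is fixed at half the most. Time passes only in rows, so rows that repeat a pose let the fingers close. It gives the time, the measured TCP pose, the force and the opening at its end, in the units of the state.
- arm.read_state(): the state, without advancing time (a new reading comes with each control period).
- arm.get_image(name): name is "scene" or "top" or "wrist"; returns a dict with "image" (384x512x3 uint8, red, green, blue), "camera_matrix" (3x3 intrinsics, pixels), "k1" (the pictures are not rectified: a ray, as slopes to the right and down, at radius r is drawn at 1 + k1 r^2 times it, then the intrinsics apply), "world_from_camera" (4x4, takes a point from camera to world coordinates). Camera axes: x right, y up, looking along -z (the intrinsics and any distortion apply to the point x, -y, -z); pixel columns grow to the right and rows downward; lengths in mm; the calibration is good to about 2 mm. A picture is of the moment at which its call begins. There is no depth.
- arm.job_done(): hands the job in, once; it reports no verdict.
The state is a dict: "clock": time; "joints": joint angles; "joint_vel": joint speeds; "joint_efforts": joint torques, N m; "position": TCP position; "ee_rot": TCP orientation; "contact_force": force on the tool from outside, world axes, zero at the start; "wrist_torque": the same for the moment, N m; "gripper_width": finger opening in mm.
Only numpy, scipy, OpenCV 4.12 (cv2) and the standard library are available. Lean on these libraries where they do the work, as an engineer would, in place of code of your own. Each camera call takes 0.05 s, during which the arm holds its last target.

## Working session

There is one attempt and no reset: what is moved stays moved. The work goes in short steps, Python scripts to look and compute and a tool call to move; the robot and the scene stay as the last step left them, time stands still between calls to the robot, and variables do not carry over. Pictures are saved under pics/ and viewed, and the job is handed in when it is done.

Besides the shell and the picture viewer there is one more tool, called by a JSON object that holds its "name" and its "arguments". step_arm: Moves the arm, as the interface text tells. Shifts and turns lie within -1 to 1; 1 stands for 400 mm of shift or pi/2 rad of turn. Its arguments: {"type":"object","properties":{"series":{"type":"array","items":{"type":"array","items":{"type":"number","minimum":-1,"maximum":1}}},"jaw":{"type":"number"}},"required":["series"]}

```bash
ls; mkdir -p pics
python3 - <<'E'
from bench import arm
import cv2,pickle
print(arm.read_state(), arm.hold_point_z)
d={}
for n in("scene","top","wrist"):
    r=arm.get_image(n);d[n]=r
    cv2.imwrite(f"pics/{n}0.png",cv2.cvtColor(r["image"],cv2.COLOR_RGB2BGR))
    print(n,r["camera_matrix"],r["k1"],r["world_from_camera"])
pickle.dump(d,open("d0.pkl","wb"))
E
```

```text
pics
{'clock': 0.0, 'joints': array([ 1.38256920e+00,  3.85594799e-01,  6.64779057e-03, -5.41031236e-04,
       -1.19402143e+00, -2.58604320e-01]), 'joint_vel': array([-0.00024143,  0.0011773 ,  0.00033484, -0.00174622,  0.00020982,
        0.00025879]), 'joint_efforts': array([ 3.55506718e-04, -3.92287624e+01,  1.88399470e+01,  4.18612137e+00,
       -4.69117003e-03, -2.62673638e-06]), 'position': array([269.78608008, 563.1258611 , 230.20087116]), 'ee_rot': array([ 9.75123622e-01, -2.21658924e-01, -2.13067887e-04,  1.09422668e-03]), 'contact_force': array([ 0.04459107, -0.84863489, -0.11229377]), 'wrist_torque': array([ 0.04971611, -0.06442395, -0.00684706]), 'gripper_width': 85.02185825976862} 18.700000000000003
scene [[439.3110457    0.         251.96898252]
 [  0.         439.3110457  198.51944313]
 [  0.           0.           1.        ]] -0.04833364021852559 [[ 7.40181782e-01  2.76561049e-01 -6.12898782e-01 -2.87849930e+02]
 [-6.72095114e-01  2.76544878e-01 -6.86885062e-01 -9.55763780e+02]
 [-2.04716344e-02  9.20346085e-01  3.90568810e-01  6.69944004e+02]
 [ 0.00000000e+00  0.
[... 191 characters left out ...]
8963444 [[-2.22068618e-02  9.83635431e-01 -1.78796518e-01  2.98267008e+02]
 [-9.99704271e-01 -2.36206842e-02 -5.78225644e-03 -7.41467056e+00]
 [-9.91092839e-03  1.78615237e-01  9.83869082e-01  1.65941474e+03]
 [ 0.00000000e+00  0.00000000e+00  0.00000000e+00  1.00000000e+00]]
wrist [[265.93319822   0.         249.73958792]
 [  0.         265.93319822 188.70935809]
 [  0.           0.           1.        ]] -0.041834721149101015 [[-4.31439595e-01  8.56333167e-01  2.83819280e-01  3.41776122e+02]
 [-9.02137667e-01 -4.10485631e-01 -1.32850204e-01  5.27499444e+02]
 [ 2.73970056e-03 -3.13360901e-01  9.49630159e-01  3.72661962e+02]
 [ 0.00000000e+00  0.00000000e+00  0.00000000e+00  1.00000000e+00]]
```

View pics/scene0.png

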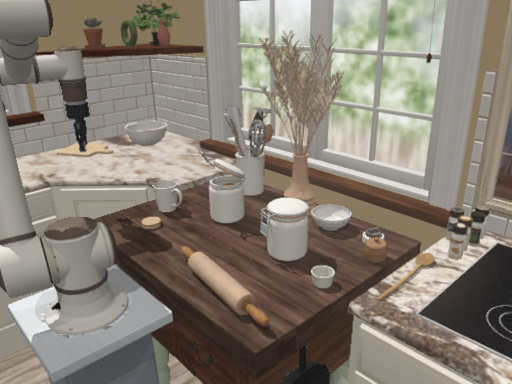

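View pics/top0.png

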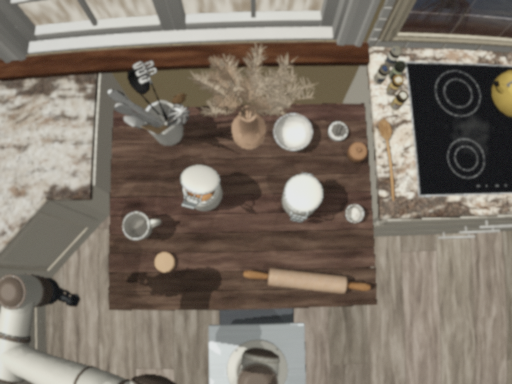

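View pics/wrist0.png

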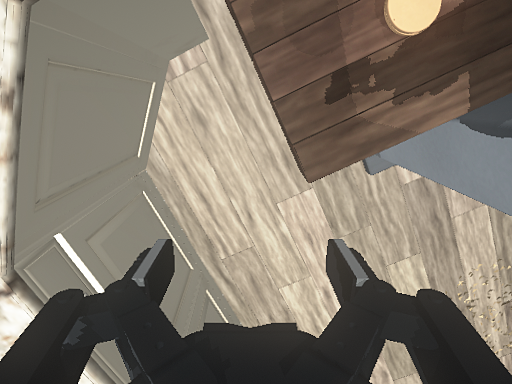

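Run:
```python
import cv2,pickle,numpy as np
d=pickle.load(open("d0.pkl","rb"))
t=cv2.cvtColor(d["top"]["image"],cv2.COLOR_RGB2BGR)[150:230,160:240]
s=cv2.cvtColor(d["scene"]["image"],cv2.COLOR_RGB2BGR)[140:230,190:280]
cv2.imwrite("pics/c0.png",np.hstack([cv2.resize(t,(400,400),interpolation=2),cv2.resize(s,(400,400),interpolation=2)]))
```

```text
(no output)
```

View pics/c0.png

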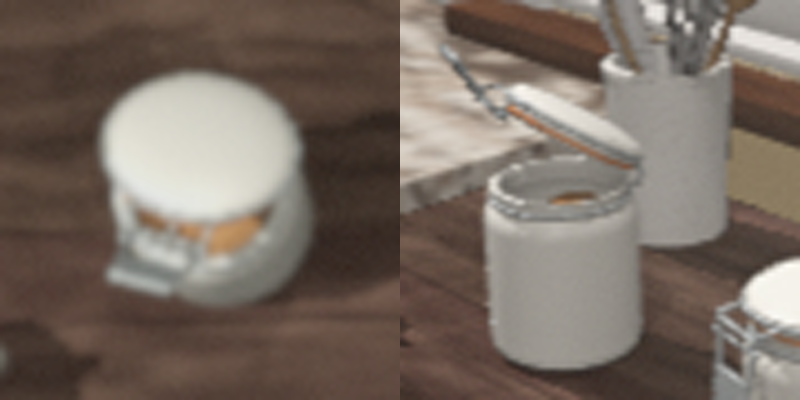

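```bash
cat > h.py <<'E'
import numpy as np,cv2
def ray(r,px):
    K=r["camera_matrix"];k=r["k1"]
    p=cv2.undistortPoints(np.array([[px]],float),K,np.array([k,0,0,0,0]))[0,0]
    T=r["world_from_camera"]
    return T[:3,3],T[:3,:3]@np.array([p[0],-p[1],-1.])
def onz(r,px,z):
    o,v=ray(r,px);return o+v*(z-o[2])/v[2]
def tri(obs):
    A=np.zeros((3,3));b=np.zeros(3)
    for r,px in obs:
        o,v=ray(r,px);v/=np.linalg.norm(v);P=np.eye(3)-np.outer(v,v);A+=P;b+=P@o
    x=np.linalg.solve(A,b)
    return x,[np.linalg.norm((np.eye(3)-np.outer(v/np.linalg.norm(v),v/np.linalg.norm(v)))@(x-o)) for o,v in[ray(r,p) for r,p in obs]]
def proj(r,X):
    T=np.linalg.inv(r["world_from_camera"]);c=T[:3,:3]@np.array(X,float)+T[:3,3]
    x=c[0]/-c[2];y=-c[1]/-c[2];f=1+r["k1"]*(x*x+y*y);K=r["camera_matrix"]
    return np.array([K[0,0]*x*f+K[0,2],K[1,1]*y*f+K[1,2]])
E
python3 - <<'E'
import pickle;from h import *
np.set_printoptions(precision=1,suppress=True)
d=pickle.load(open("d0.pkl","rb"));T=d["top"];S=d["scene"]
sc=lambda x,y:(190+(x-400)*.225,140+y*.225)
tc=lambda x,y:(160+x*.2,150+y*.2)
print("rim",onz(S,sc(564,190),140))
print("rim L,R",onz(S,sc(488,190),135),onz(S,sc(641,180),135))
print("base",onz(S,sc(560,368),0),onz(T,tc(235,304),0))
print("plate",tri([(S,sc(446,50)),(T,tc(143,285))]))
print("pivot",tri([(S,sc(494,108)),(T,tc(155,252))]))
print("lidback", onz(S,sc(641,165),141))
print("sealed",onz(T,(303,190),163),onz(T,(298,217),100),"mug",onz(T,(137,225),100))
for n,p in dict(uten=(168,128),vase=(248,130),pin=(305,281),coaster=(165,262)).items(): print(n,onz(T,p,50))
E
```

```text
rim [575.5 137.5 140. ]
rim L,R [542.3 189.8 135. ] [639.8 122.  135. ]
base [555.  126.7   0. ] [533.8 157.6   0. ]
plate (array([509.5, 185.7, 255.3]), [np.float64(0.32396637582481524), np.float64(0.323966375824833)])
pivot (array([541.5, 182.7, 202.8]), [np.float64(4.797677025315313), np.float64(4.797677025315355)])
lidback [651.4 135.  141. ]
sealed [ 568.4 -154.8  163. ] [ 492.9 -141.6  100. ] mug [478.2 374.8 100. ]
uten [815.7 286.   50. ]
vase [800.1  12.   50. ]
pin [ 290.  -161.6   50. ]
coaster [360.7 292.3  50. ]
```

{"name": "step_arm", "arguments": {"jaw": -1, "series": [[0.02, -0.04, 0.1, 0, 0, 0], [0.05, -0.1, 0.18, 0, 0, 0], [0.1, -0.18, 0.24, 0, 0, 0], [0.16, -0.27, 0.275, 0, 0, 0], [0.23, -0.36, 0.275, 0, 0, 0], [0.3, -0.45, 0.275, 0, 0, 0], [0.36, -0.55, 0.275, 0, 0, 0], [0.42, -0.64, 0.275, 0, 0, 0], [0.49, -0.74, 0.275, 0, 0, 0], [0.55, -0.83, 0.275, 0, 0, 0], [0.6, -0.91, 0.275, 0, 0, 0], [0.62, -0.95, 0.275, 0, 0, 0]]}}

```text
clock: 1.15
position: [516.8, 184.9, 341.1]
ee_rot: [0.975, -0.221, -0.0, 0.0]
contact_force: [0.3, 1.3, 0.2]
gripper_width: -0.1
```

{"name": "step_arm", "arguments": {"series": [[0, 0, 0, 0, 0, 0], [0, 0, 0, 0, 0, 0], [0, 0, 0, 0, 0, 0], [0, 0, 0, 0, 0, 0]]}}

```text
clock: 1.48
position: [515.7, 187.6, 341.2]
ee_rot: [0.975, -0.221, -0.0, 0.0]
contact_force: [-0.9, 0.4, 0.6]
gripper_width: 0.3
```

```bash
cat > shot.py <<'E'
from bench import arm
import cv2,pickle,sys
k=sys.argv[1];d={}
for n in sys.argv[2:]:
    r=arm.get_image(n);d[n]=r
    cv2.imwrite(f"pics/{n}{k}.png",cv2.cvtColor(r["image"],cv2.COLOR_RGB2BGR))
pickle.dump(d,open(f"d{k}.pkl","wb"))
s=arm.read_state();print(s["clock"],s["position"],s["ee_rot"],s["contact_force"],s["gripper_width"])
E
python3 shot.py 1 wrist
```

```text
1.5333 [515.61955078 187.87706277 341.23457116] [ 9.75368659e-01 -2.20580975e-01 -1.07369147e-04 -1.48489242e-05] [-0.27013085  0.19570902 -0.270551  ] 0.2448021901305449
```

View pics/wrist1.png

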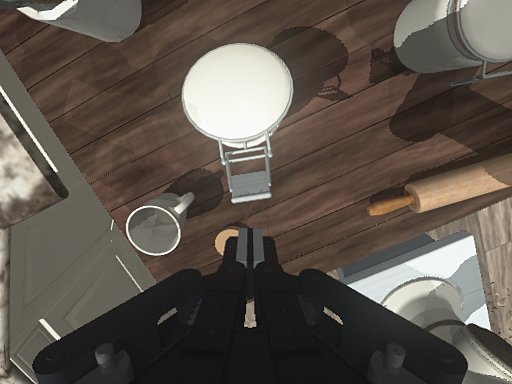

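Run:
```python
import cv2
a=cv2.imread("pics/wrist1.png")[35:215,160:320]
cv2.imwrite("pics/c1.png",cv2.resize(a,None,fx=3.3333,fy=3.3333,interpolation=2))
```

```text
(no output)
```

View pics/c1.png

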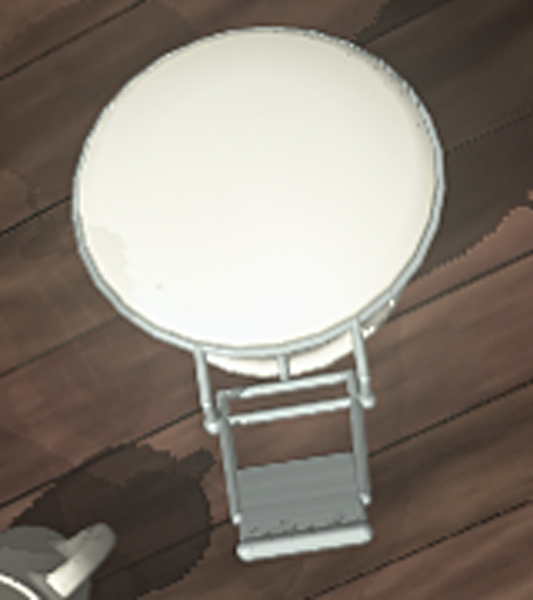

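Run:
```python
import pickle;from h import *
np.set_printoptions(precision=1,suppress=True)
d=pickle.load(open("d0.pkl","rb"));S=d["scene"];T=d["top"];W=pickle.load(open("d1.pkl","rb"))["wrist"]
wc=lambda x,y:(160+x*.3,35+y*.3)
tc=lambda x,y:(160+x*.2,150+y*.2)
pl,e=tri([(S,(200.35,151.25)),(W,wc(305,545)),(T,tc(143,287))]);print("plate",pl,np.array(e))
pv,e=tri([(S,(211.2,164.3)),(W,wc(289,413))]);print("pivot",pv,np.array(e),np.linalg.norm(pl-pv))
for n,a,b,z in(("plate",(238,553),(372,536),pl[2]),("pivot",(212,425),(368,400),pv[2])):
    A=onz(W,wc(*a),z);B=onz(W,wc(*b),z);v=B-A;print(n,A,B,np.linalg.norm(v),"yaw",np.degrees(np.arctan2(v[0],-v[1])))
from scipy.optimize import least_squares
def pts(p):
    x,y,yaw,th=p
    ux=np.array([np.cos(yaw),np.sin(yaw),0]);uz=np.array([0,0,1.]);uy=np.cross(uz,ux)
    h=np.array([x,y,141])+64*ux
    f=lambda r,zz,w=0:h-ux*(r*np.cos(th)-zz*np.sin(th))+uz*(r*np.sin(th)+zz*np.cos(th))+uy*w
    P=lambda w:f(137,-5,w)
    a=th+.45
    E=lambda w:P(w)-ux*54*np.cos(a)+uz*54*np.sin(a)
    return h,f,P,E
def res(p):
    h,f,P,E=pts(p)
    return np.concatenate([proj(W,P(0))-wc(289,413),proj(W,E(0))-wc(305,545),
      proj(S,E(0))-(200.35,151.25),proj(S,P(0))-(211.2,164.3),
      proj(W,E(18))-proj(W,E(-18))-np.array([-134,17])*.3])
s=least_squares(res,[590,150,-.5,.58]);print(s.x,s.x[2:],s.fun);p=s.x
h,f,P,E=pts(p);print(proj(W,f(64,20)),"lid ctr; hinge",h,"P",P(0),"E",E(0))
np.save("jar.npy",p)
x,y=p[:2]
print("rim proj scene",proj(S,[x,y,140]),"seen ~",(226.9,182)); print("base front scene",proj(S,[x,y,0]))
```

```text
plate [509.5 186.2 254.8] [0.3 0.8 0.9]
pivot [539.1 177.2 205.9] [3.7 3.7] 57.95757643082282
plate [516.  204.4 254.8] [504.6 169.  254.8] 37.172552309071186 yaw -17.79000319697489
pivot [543.3 203.5 205.9] [529.2 155.2 205.9] 50.32241201559626 yaw -16.243984542522597
[589.7 161.9  -0.3   0.6] [-0.3  0.6] [ 0.5 -0.9 -0.2  0.3  0.  -0.1 -1.8 -1.2  1.3  0.1]
[236.9  83.3] lid ctr; hinge [650.8 142.7 141. ] P [537.5 178.3 209.5] E [510.1 187.  255.2]
rim proj scene [225.6 179.9] seen ~ (226.9, 182)
base front scene [227.3 216.7]
```

{"name": "step_arm", "arguments": {"series": [[0.06, -0.02, 0, 0, 0, 0.03], [0.12, -0.04, -0.05, 0, 0, 0.06], [0.135, -0.05, -0.12, 0, 0, 0.092], [0.135, -0.05, -0.19, 0, 0, 0.092], [0.135, -0.05, -0.22, 0, 0, 0.092], [0.135, -0.05, -0.22, 0, 0, 0.092], [0.135, -0.05, -0.22, 0, 0, 0.092]]}}

```text
clock: 2.12
position: [569.9, 167.8, 253.2]
ee_rot: [0.989, -0.149, -0.0, 0.001]
contact_force: [-0.4, -0.2, -0.2]
gripper_width: -0.2
```

```bash
python3 shot.py 2 wrist scene
```

```text
2.2167 [570.72912378 167.95251808 255.12883426] [ 9.88730523e-01 -1.49697530e-01  1.41946293e-03 -7.66017887e-04] [0.0965693  0.41766243 0.93993903] 0.20086605930218465
```

View pics/wrist2.png

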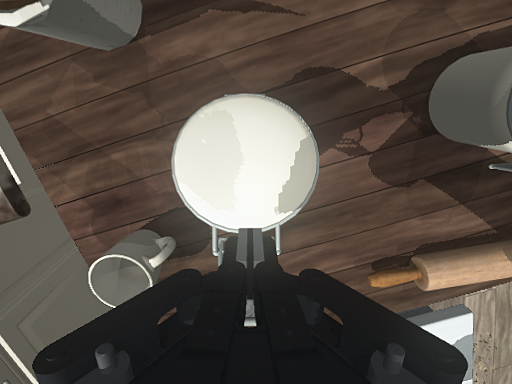

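View pics/scene2.png

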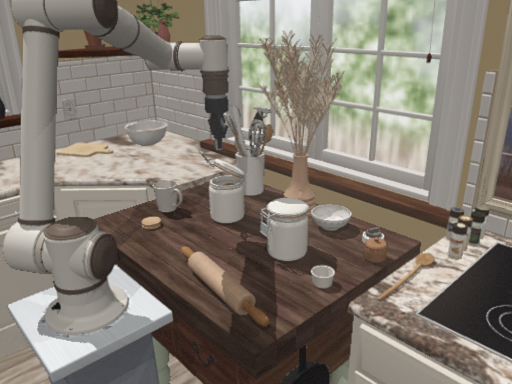

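{"name": "step_arm", "arguments": {"series": [[0, 0, -0.03, 0, 0, 0], [0, 0, -0.06, 0, 0, 0], [0, 0, -0.09, 0, 0, 0], [-0.005, 0.002, -0.12, 0, 0, 0], [-0.01, 0.003, -0.14, 0, 0, 0], [-0.015, 0.005, -0.16, 0, 0, 0], [-0.02, 0.006, -0.18, 0, 0, 0], [-0.022, 0.007, -0.2, 0, 0, 0], [-0.022, 0.007, -0.2, 0, 0, 0]]}}

```text
clock: 2.97
position: [560.4, 169.4, 171.8]
ee_rot: [0.989, -0.151, -0.001, 0.001]
contact_force: [-0.1, 0.1, 0.0]
gripper_width: 0.0
```

```bash
python3 shot.py 3 wrist scene
python3 - <<'E'
import cv2,numpy as np
a=cv2.imread("pics/wrist3.png")[60:320,120:380];b=cv2.imread("pics/scene3.png")[120:230,180:290]
cv2.imwrite("pics/c3.png",np.hstack([cv2.resize(x,(400,400),interpolation=2) for x in(a,b)]))
E
```

```text
3.0667 [561.48635246 169.60178684 173.18199479] [ 9.88619619e-01 -1.50436763e-01  2.88362088e-05  1.70764123e-04] [ 0.21980199 -0.19924425 -0.95853588] 0.10500135829909969
```

View pics/c3.png

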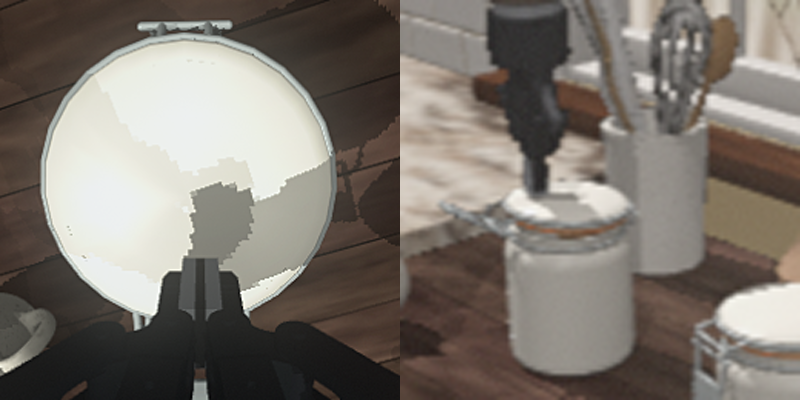

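{"name": "step_arm", "arguments": {"series": [[0, 0, -0.01, 0, 0, 0], [0, 0, -0.02, 0, 0, 0], [0, 0, -0.028, 0, 0, 0], [0, 0, -0.032, 0, 0, 0], [0, 0, -0.032, 0, 0, 0]]}}

```text
clock: 3.48
position: [561.6, 169.7, 162.6]
ee_rot: [0.989, -0.15, 0.001, -0.0]
contact_force: [-3.5, 0.5, 10.3]
gripper_width: 0.1
```

{"name": "step_arm", "arguments": {"series": [[0, 0, -0.005, 0, 0, 0], [0, 0, -0.008, 0, 0, 0], [0, 0, -0.008, 0, 0, 0], [0, 0, -0.008, 0, 0, 0]]}}

```text
clock: 3.82
position: [561.7, 169.7, 162.4]
ee_rot: [0.989, -0.15, 0.002, -0.0]
contact_force: [-9.3, 0.3, 20.1]
gripper_width: 0.2
```

{"name": "step_arm", "arguments": {"series": [[0, 0, 0.05, 0, 0, 0], [0, 0, 0.12, 0, 0, 0], [-0.04, 0.013, 0.19, 0, 0, 0], [-0.08, 0.026, 0.25, 0, 0, 0], [-0.12, 0.038, 0.28, 0, 0, 0], [-0.12, 0.038, 0.28, 0, 0, 0], [-0.12, 0.038, 0.28, 0, 0, 0], [-0.12, 0.038, 0.28, 0, 0, 0]]}}

```text
clock: 4.48
position: [513.2, 184.6, 268.3]
ee_rot: [0.989, -0.151, -0.001, 0.0]
contact_force: [0.1, 0.7, -0.7]
gripper_width: -0.3
```

```bash
python3 shot.py 4 wrist scene
python3 - <<'E'
import cv2,numpy as np
a=cv2.imread("pics/wrist4.png")[40:240,150:350];b=cv2.imread("pics/scene4.png")[130:230,185:285]
cv2.imwrite("pics/c4.png",np.hstack([cv2.resize(x,(400,400),interpolation=2) for x in(a,b)]))
E
```

```text
4.5833 [513.40056297 184.34962815 267.71474449] [ 9.88550526e-01 -1.50883663e-01 -1.04762200e-03  9.38276943e-04] [ 0.70155898 -0.08222255  0.23875673] 0.03358892704622039
```

View pics/c4.png

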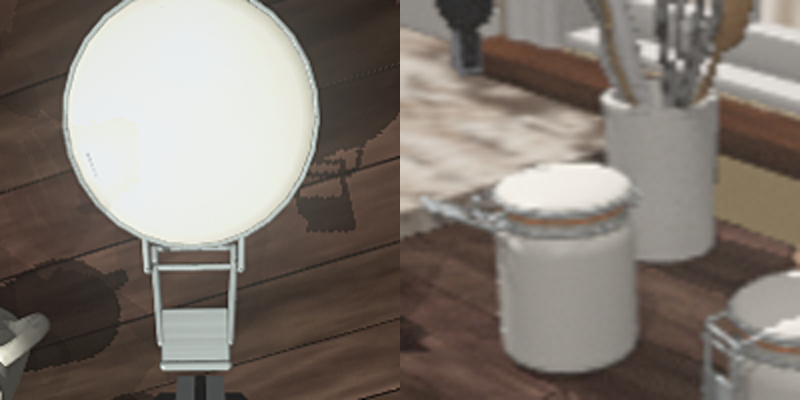

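Run:
```python
import pickle;from h import *
np.set_printoptions(precision=1,suppress=True)
W=pickle.load(open("d4.pkl","rb"))["wrist"]
c=lambda x,y:(150+x/2,40+y/2)
E=onz(W,c(196,366),159);P=onz(W,c(193,267),136);L=onz(W,c(160,366),159);R=onz(W,c(233,366),159);inn=onz(W,c(193,310),147)
print(E,P,inn,L,R,np.linalg.norm((E-P)[:2]),np.linalg.norm((inn-P)[:2]))
# lid outline circle at 154
lid=[onz(W,c(*q),152) for q in((64,118),(319,118),(191,246))];print(lid)
```

```text
[474.4 196.8 159. ] [519.9 184.3 136. ] [500.3 190.4 147. ] [480.  214.7 159. ] [468.7 178.4 159. ] 47.139395227019435 20.431291309835828
[array([609.9, 218.5, 152. ]), array([574.8, 105.6, 152. ]), array([534.5, 180.6, 152. ])]
```

{"name": "step_arm", "arguments": {"series": [[-0.03, 0.01, 0, 0, 0, 0], [-0.06, 0.02, -0.04, 0, 0, 0], [-0.077, 0.028, -0.1, 0, 0, 0], [-0.077, 0.028, -0.16, 0, 0, 0], [-0.077, 0.028, -0.21, 0, 0, 0], [-0.077, 0.028, -0.23, 0, 0, 0], [-0.077, 0.028, -0.23, 0, 0, 0], [-0.077, 0.028, -0.23, 0, 0, 0]]}}

```text
clock: 5.25
position: [482.9, 196.0, 177.4]
ee_rot: [0.989, -0.15, 0.0, 0.0]
contact_force: [-0.9, -0.1, -0.0]
gripper_width: -0.1
```

```bash
python3 shot.py 5 wrist scene
python3 - <<'E'
import cv2,numpy as np
a=cv2.imread("pics/wrist5.png")[100:300,150:350];b=cv2.imread("pics/scene5.png")[130:230,185:285]
cv2.imwrite("pics/c5.png",np.hstack([cv2.resize(x,(400,400),interpolation=2) for x in(a,b)]))
E
```

```text
5.35 [483.46580097 196.46919542 178.55962547] [ 9.88605026e-01 -1.50527826e-01  9.68738386e-04 -7.32755379e-04] [0.42219729 0.09084082 0.73529456] 0.04185592715711974
```

View pics/c5.png

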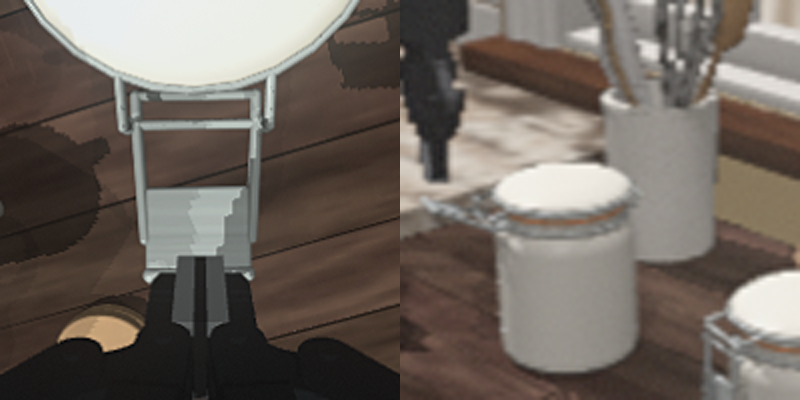

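{"name": "step_arm", "arguments": {"series": [[0, 0, -0.03, 0, 0, 0], [0, 0, -0.05, 0, 0, 0], [0, 0, -0.07, 0, 0, 0], [0, 0, -0.085, 0, 0, 0], [0, 0, -0.1, 0, 0, 0], [0, 0, -0.115, 0, 0, 0], [0, 0, -0.125, 0, 0, 0], [0, 0, -0.125, 0, 0, 0]]}}

```text
clock: 6.02
position: [482.3, 195.7, 126.2]
ee_rot: [0.989, -0.151, -0.001, 0.001]
contact_force: [-0.6, 0.3, 1.1]
gripper_width: -0.1
```

```bash
python3 shot.py 6 wrist scene
python3 - <<'E'
import cv2,numpy as np
a=cv2.imread("pics/wrist6.png")[100:300,150:350];b=cv2.imread("pics/scene6.png")[130:230,185:285]
cv2.imwrite("pics/c6.png",np.hstack([cv2.resize(x,(400,400),interpolation=2) for x in(a,b)]))
E
```

```text
6.1167 [482.2294017  195.73529235 126.84663549] [ 9.88576362e-01 -1.50719295e-01 -5.41538603e-04  4.21891099e-04] [-0.41512426  0.36467121  1.64673046] 0.012910543535512378
```

View pics/c6.png

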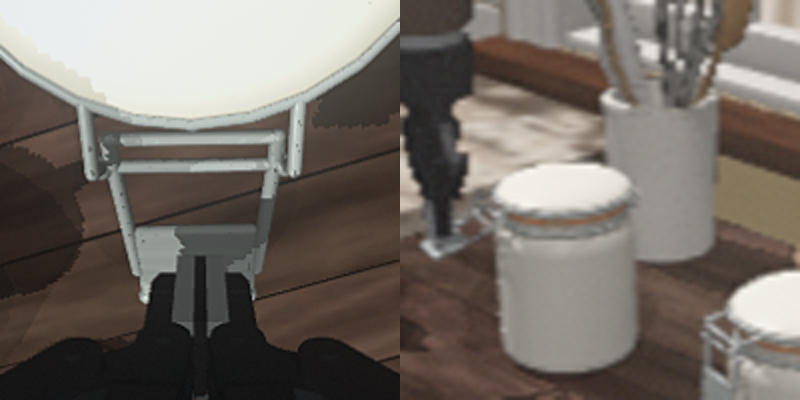

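{"name": "step_arm", "arguments": {"series": [[0, 0, -0.015, 0, 0, 0], [0, 0, -0.03, 0, 0, 0], [0, 0, -0.045, 0, 0, 0], [0, 0, -0.05, 0, 0, 0], [0, 0, -0.05, 0, 0, 0]]}}

```text
clock: 6.53
position: [482.0, 195.5, 106.2]
ee_rot: [0.989, -0.151, -0.001, 0.001]
contact_force: [-0.2, 0.5, -0.7]
gripper_width: 0.2
```

```bash
python3 shot.py 7 wrist scene
python3 - <<'E'
import cv2,numpy as np
a=cv2.imread("pics/wrist7.png")[100:300,150:350];b=cv2.imread("pics/scene7.png")[130:230,185:285]
cv2.imwrite("pics/c7.png",np.hstack([cv2.resize(x,(400,400),interpolation=2) for x in(a,b)]))
E
```

```text
6.6333 [482.60233885 195.92212792 107.11718219] [ 9.88602514e-01 -1.50549100e-01 -8.70630932e-05  1.75186685e-04] [-0.25051081  0.67993099  0.70067452] 0.36762956873502
```

View pics/c7.png

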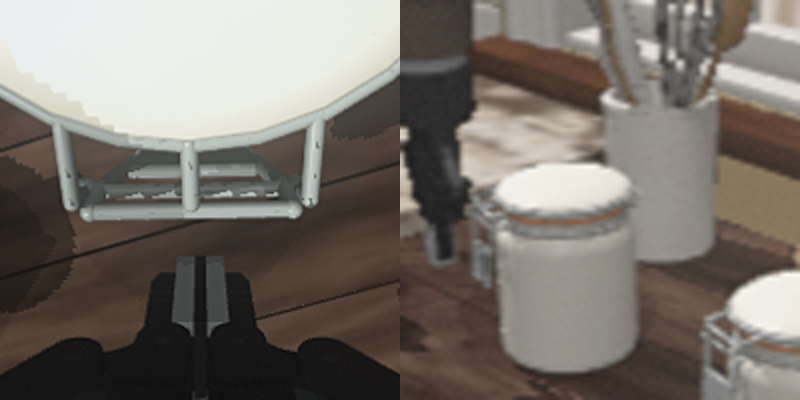

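{"name": "step_arm", "arguments": {"series": [[-0.03, 0.01, 0.02, 0, 0, 0], [-0.06, 0.02, 0.08, 0, 0, 0], [-0.08, 0.025, 0.16, 0, 0, 0], [-0.08, 0.025, 0.25, 0, 0, 0], [-0.08, 0.025, 0.34, 0, 0, 0], [-0.08, 0.025, 0.42, 0, 0, 0], [-0.08, 0.025, 0.45, 0, 0, 0], [-0.08, 0.025, 0.45, 0, 0, 0], [-0.08, 0.025, 0.45, 0, 0, 0]]}}

```text
clock: 7.38
position: [450.0, 206.2, 288.4]
ee_rot: [0.989, -0.15, 0.001, -0.001]
contact_force: [1.3, 0.6, -1.4]
gripper_width: 0.2
```

```bash
python3 shot.py 8 wrist scene top
python3 - <<'E'
import cv2,numpy as np
a=cv2.imread("pics/wrist8.png")[0:260,120:380];b=cv2.imread("pics/scene8.png")[130:230,185:285]
cv2.imwrite("pics/c8.png",np.hstack([cv2.resize(x,(400,400),interpolation=2) for x in(a,b)]))
import pickle;from h import *
np.set_printoptions(precision=1,suppress=True)
# body silhouette shift check in scene lower body region
A=pickle.load(open("d0.pkl","rb"));B=pickle.load(open("d8.pkl","rb"))
g=lambda d,n:cv2.cvtColor(d[n]["image"],cv2.COLOR_RGB2GRAY).astype(np.float32)
for n,(y0,y1,x0,x1) in dict(jar=(192,230,200,255),mug=(172,218,145,187),sealed=(195,262,255,315),ramekin=(260,292,305,340)).items():
    print(n,cv2.phaseCorrelate(g(A,"scene")[y0:y1,x0:x1],g(B,"scene")[y0:y1,x0:x1]))
E
```

```text
7.5333 [449.6720985  205.56825269 286.00272295] [ 9.88601639e-01 -1.50548451e-01 -1.02723551e-03  9.52780390e-04] [-0.14390872  0.32708949  0.62908096] -0.1149915377306081
jar ((0.2628677946591367, -0.05706077482900085), 0.7593140637874604)
mug ((0.5067605665132398, 0.010438053802388936), 0.9290017417183629)
sealed ((-0.08551198601223575, 0.08216906642625332), 0.933330245481597)
ramekin ((-0.05624556086673138, 0.025721696269060956), 0.9634019128150411)
```

View pics/c8.png

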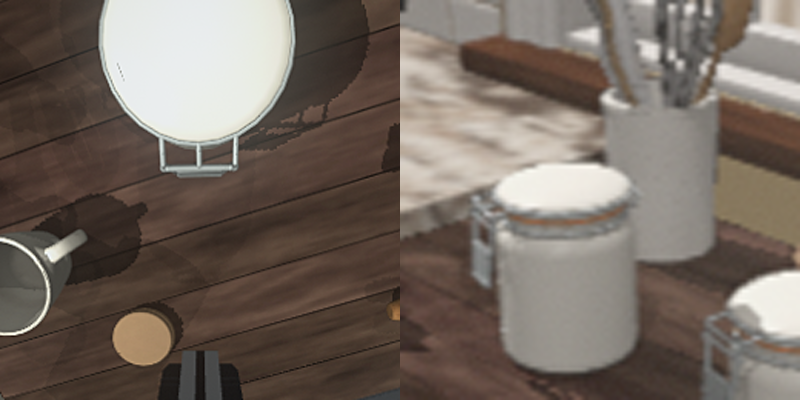

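```bash
python3 -c "
from bench import arm
print(arm.job_done())"
```

```text
the job is handed in; nothing more can be done
None
```

The open jar is now shut and sealed, and I handed the job in at about 7.5 s on the robot's clock. I pushed the lid down with the closed fingertips until it seated, with up to about 20 N downwards at rim level. Then I pressed the clasp plate straight down until it snapped over, and backed the arm away.

- **Lid and clasp:** The last scene and wrist pictures show the lid level and the clasp lying down against the front of the jar, with the robot touching nothing.
- **Other objects:** Comparing the first and last scene pictures, the jar body, the sealed jar and the ramekin moved less than 0.3 px. The mug shows 0.5 px, which I put down to changed shadows because the arm never came near it.
- **Disagreements:** When measuring the jar, the pivot rays from two views missed each other by about 4 mm, and the predicted rim was about 2 px off. I measured the clasp again from a closer wrist picture before pressing it. While the lid was seated, the last press also read about 9 N sideways, but the jar did not visibly shift.

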